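# Draw the tray out of the nail-curing lamp

### The arm

A 6-joint arm with a two-finger parallel gripper is mounted at the origin on the work surface. World frame = base frame: x ahead of the robot, y to its left, z up, the work surface at z = 0. Lengths are in mm, angles in rad, forces in N, time in s.
With the tool pointing down it reaches from about 300 to 750 mm from the base axis. Payload 8.5 kg.
Tool frame: the origin (TCP) lies on the centre line of the jaws, within the pads' length; the fingertips stand env.finger_overhang ahead of it and the grasp point (between the pads) lies 11 mm behind it (env.finger_overhang is the distance from the TCP to the fingertips, in mm); z points along the fingers, y is the direction in which the jaws open and shut (so a half turn about z gives the same grasp; the last joint's range is limited). The gripper opens to 88 mm and grips with 3 to 60 N. Pads are 18 mm wide; open, the fingers measure 123 mm over their backs; the gripper's body (75 mm by 187 mm) begins 45 mm behind the grasp point.
Start: joints at [0.894, 0.381, 1.297, -0, 1.464, -0.215], TCP at [245.047, 492.374, 246.748] pointing down, gripper open.
Joint ranges: [-3.11, 3.11], [-0.89, 2.33], [0.22, 2.48], [-1.42, 4.56], [0.17, 2.85], [-2.88, 2.88]. Speed limits (rad/s): [2.39, 2.39, 3.14, 3.14, 3.14, 3.14].

### API

Orientations are given as a unit quaternion [x, y, z, w].
In Python, from workcell import env gives the robot as it stands.
- The arm moves only by the tool servo_tool, never from a script. Its argument "increments" is a list of rows, each an object of numbers: "x", "y", "z": the shift along the tool's x, y, z in cm; "wx", "wy", "wz": the turn, a rotation vector about the tool's x, y, z in degrees. A call has exactly 8 rows; each row shifts and turns the commanded pose from where the row before left it, along the tool's axes as they then stand; what a row does not reach is not made up. A row lasts 1/12 s, in which the tool goes at most 41.7 mm and 7.16 degrees, less where a joint would pass 70% of its speed; a pose out of reach is approached as far as the arm can. A call with a gripper value outside its range is refused whole. "claw" is the finger opening in cm, from 0 to 8.81, set as the call begins (left out, the last holds). The fingers move at their own pace and stop on an object; "squeeze" is the grip in N (left out, the last holds). Time passes only in rows, so rows that do not move let the fingers close, or fill a call up. It gives the time, the measured TCP pose, the force and the opening at its end, in the units of the state.
- env.state(): the state, without advancing time (a new reading comes with each control period).
- env.grab_frame(name): name is "scene" or "top" or "wrist"; returns (picture, depth): 384x512x3 uint8, red, green, blue; 384x512 float32, mm along the optical axis (not along the pixel's ray), 0 where there is no reading.
- env.get_calibration(name): a dict with "vertical_fov" (degrees; the focal length in pixels is half the picture's height over the tangent of half this angle, whatever the lens; pixels are square), "cx", "cy" (the principal point, pixels), "cam_to_world" (4x4, takes a point from camera to world coordinates). Camera axes: x right, y up, looking along -z (the intrinsics and any distortion apply to the point x, -y, -z); pixel columns grow to the right and rows downward; lengths in mm; the calibration is good to about 2 mm. A picture is of the moment at which its call begins: read the wrist's pose just before it. get_calibration takes no time and is no camera call; for the wrist camera it gives the pose at the moment of the call.
- env.close_job(): hands the job in, once; it reports no verdict.
The state is a dict: "clock": time; "joints": joint angles; "qd": joint speeds; "joint_torque": joint torques, N m; "ee_pos": TCP position; "ee_rot": TCP orientation; "wrist_force": force on the tool from outside, world axes, zero at the start; "ft_torque": the same for the moment, N m; "opening": opening from 0.0 (shut) to 1.0 (fully open).
Only numpy, scipy, OpenCV 4.12 (cv2) and the standard library are available. Lean on these libraries where they do the work, as an engineer would, in place of code of your own. Each camera call takes 0.05 s, during which the arm holds its last target. There are 200 camera calls.

### The job

The curing is finished: press the blue power button on top of the white nail lamp right down to switch it off, then hook a fingertip behind the black upright lip of the lamp's tray and draw the tray straight out until it stops. Hook the lip, do not pinch it; do not touch or lift the practice finger that rides on the tray (it must stay sitting on it), leave everything else on the table where it stands, and finish clear of everything.

Things in the scene. Friction and masses are not known exactly. Their poses are not given: they have to be found in the camera images.
- lamp: White nail-curing lamp, fixed to the table: 180 deep (its x), 200 wide (its y), 80 high, open at the front (-x of its frame), with a tunnel for the tray. Origin: centre of its underside, on the table. The tray slides out along the lamp's -x axis.
- power (a joint): Travel of the blue power button: 0 up, 0.006 m fully down (counts as pressed beyond 0.0045). A spring; fully down takes about 4 N, and it comes back up when released.
- power_top (a point): Centre of the top of the blue round button (26 mm across, on a grey housing on the lamp's roof, 35 mm behind the lamp's front face, off-centre towards lamp +y). Pressed straight down.
- tray (a joint): How far the tray has been drawn out: 0 closed, 0.100 m against its end stop. At the start it may stand 0 to 0.02 m out. It slides with about 2 N of friction and stays where it is left.
- lip_mid (a point): Middle of the inner face (towards the lamp) of the grey tray's black upright lip, 14 mm above the tray floor; moves with the tray. The lip is 110 mm long across the tray (lamp y), 8 mm thick and rises 28 mm above the tray floor, whose top is 10 mm above the table. With the tray closed this face is 71 mm in front of the lamp's front face; the tray between them is bare, room for a fingertip.
- practice: Practice finger: a skin-coloured plastic finger with a blue nail, lying on a grey cradle 56 x 34 mm, 27 mm high in all, 40 to 90 g, standing loose on the tray inside the lamp. Origin: centre of its underside.
- jar_pink: A small loose bystander; pink jar, 45 mm across, 38 mm high, standing beside the tray or lamp. Origin: centre of its underside.
- jar_white: A small loose bystander; white jar, 45 mm across, 38 mm high, standing beside the tray or lamp. Origin: centre of its underside.
- buffer: A small loose bystander; yellow nail-buffer block, 75 x 26 x 26 mm, lying beside the lamp. Origin: centre of its underside.
- lotion: A small loose bystander; black lotion bottle, 54 mm across, 160 mm high, at the left. Origin: centre of its underside.
- polish: A small loose bystander; amber polish bottle, 28 mm across, 70 mm high, at the left. Origin: centre of its underside.
- brush: A small loose bystander; slim nail brush with a wooden handle, 170 mm long along its x, 8 mm thick, lying at the right. Origin: middle of its underside.
- clipper: A small loose bystander; steel nail clipper, 70 x 14 x 12 mm, lying at the right. Origin: centre of its underside.

How it is judged (in metres and radians):
On the way, in this order (a step that is already met when the one before it is completed fails the run):
1. the power button is pressed down (4.5 mm or more) while the tray is still in (drawn out less than 30 mm) (value of joint power above 0.0045 m and value of joint tray below 0.03 m), for 0.05 s.
2. the tray is drawn out to its end stop (within 6 mm) (value of joint tray above 0.094 m), for 0.2 s.
At the end, for the whole second after the job is handed in: The tray stands at its end stop (drawn out at least 94 of 100 mm) and at rest, the button is up again, and the practice finger sits upright (within 0.2 rad) on the tray, 90 to 205 mm behind the lip and within 40 mm of the tray's centre line (value of joint tray above 0.094 m and velocity of joint tray below 0.005 m/s and value of joint power below 0.002 m and linear speed of practice below 0.01 m/s and x of practice in the frame of lip_mid between 0.09 and 0.205 m and y of practice in the frame of lip_mid between -0.04 and 0.04 m and height (world z) of practice below 0.02 m and angle between practice's own z axis and vertical below 0.2 rad); the robot touches nothing.
It fails at once if the lip is pinched: the fingers press on its inner and outer sides at once (over 1 N each) (contact force between the fingers and tray_c3 above 1 N and contact force between the fingers and tray_c4 above 1 N).
It fails at once if the robot touches the practice finger (over 0.5 N) (contact force between any of the fingers, the arm and practice above 0.5 N).
It fails at once if the practice finger is lifted off the tray or tipped (height (world z) of practice above 0.025 m or angle between practice's own z axis and vertical above 0.4 rad).
It fails at once if a bystander is moved by more than 20 mm (distance of any of jar_pink, jar_white, buffer, lotion, polish, brush, clipper from where it was at the start of the episode above 0.02 m).
It also fails if it takes over 43 s, if anything falls off the work surface, if the arm or the gripper's body presses on something with over 40 N, if the wrist force passes 120 N, or if a joint passes its speed limit or range.

## Working session

There is one attempt and no reset: what is moved stays moved. The work goes in short steps, Python scripts to look and compute and a tool call to move; the robot and the scene stay as the last step left them, time stands still between calls to the robot, and variables do not carry over. Pictures are saved under pics/ and viewed, about 8 in all and at most 12, crops included, and the job is handed in when it is done.

Besides the shell and the picture viewer there is one more tool, called after ">>>" in YAML: its name, and indented under it one key for each argument. servo_tool: Moves the arm, as the interface text tells. Its arguments: {"type":"object","properties":{"increments":{"type":"array"},"claw":{"type":"number"},"squeeze":{"type":"number"}},"required":["increments"]}

```bash
ls; mkdir -p pics; cat > h.py <<'E'
import numpy as np, cv2
from workcell import env
def cloud(name):
    c=env.get_calibration(name); im,d=env.grab_frame(name)
    f=192/np.tan(np.radians(c["vertical_fov"])/2)
    v,u=np.mgrid[:384,:512]
    P=np.stack([(u-c["cx"])/f*d,-(v-c["cy"])/f*d,-d,np.ones_like(d)],-1)
    W=(P@np.array(c["cam_to_world"]).T)[...,:3]; W[d==0]=np.nan
    return im,d,W,c
E
python3 - <<'E'
from h import *
print(env.state(),env.finger_overhang)
ims=[]
for n in("scene","top"):
    im,d,W,c=cloud(n); np.savez(f"pics/{n}.npz",im=im,W=W,d=d); ims.append(im); print(n,{k:(np.round(v,3) if k!='x' else 0) for k,v in c.items()},(d>0).mean())
cv2.imwrite("pics/a.png",np.hstack(ims)[:,:,::-1][:, :]) 
cv2.imwrite("pics/scene.png",cv2.resize(ims[0],(768,576))[:,:,::-1]);cv2.imwrite("pics/top.png",cv2.resize(ims[1],(768,576))[:,:,::-1])
E
```

```text
pics
{'clock': 0.0, 'joints': array([ 8.93710200e-01,  3.81144175e-01,  1.29824966e+00, -2.29899365e-05,
        1.46361443e+00, -2.15268130e-01]), 'qd': array([-0.00162889, -0.00021045, -0.00160242, -0.00040576,  0.00126304,
        0.00058184]), 'joint_torque': array([ 3.16872256e-04, -4.37928557e+01, -2.24558026e+01,  7.14021502e-02,
        3.51753447e-02, -1.48115132e-04]), 'ee_pos': array([244.88034239, 492.16679101, 246.1693425 ]), 'ee_rot': array([ 2.28861228e-01,  9.73458801e-01, -6.43447535e-04, -2.95124055e-04]), 'wrist_force': array([-0.63367762, -0.31651717,  0.26911526]), 'ft_torque': array([0.01482305, 0.02506221, 0.03449867]), 'opening': 0.9973823659668131} 8.0
scene {'vertical_fov': np.float64(47.978), 'cx': np.float64(253.759), 'cy': np.float64(195.097), 'cam_to_world': array([[ 6.310000e-01, -6.500000e-01,  4.230000e-01,  1.043580e+03],
       [ 7.760000e-01,  5.210000e-01, -3.560000e-01, -4.278820e+02],
       [ 1.100000e-02,  5.530000e-01,  8.330000e-01,  1.029116e+03],
       [ 0.000000e+00,  0.000000e+00,  0.000000e+00,  1.000000e+00]])} 0.996185302734375
top {'vertical_fov': np.float64(55.052), 'cx': np.float64(257.137), 'cy': np.float64(194.926), 'cam_to_world': array([[ 1.700000e-02,  9.970000e-01, -7.700000e-02,  4.649220e+02],
       [-1.000000e+00,  1.700000e-02, -3.000000e-03, -2.985000e+00],
       [-2.000000e-03,  7.700000e-02,  9.970000e-01,  1.132885e+03],
       [ 0.000000e+00,  0.000000e+00,  0.000000e+00,  1.000000e+00]])} 0.9961446126302084
```

View pics/top.png

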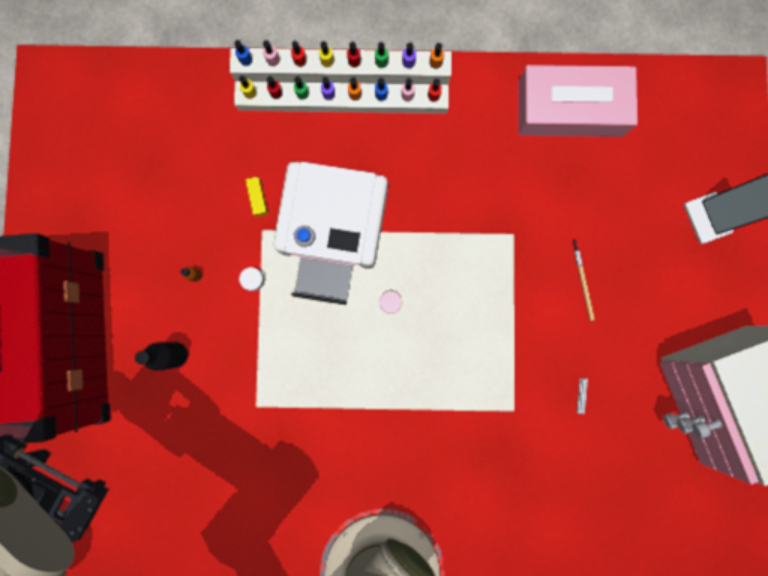

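View pics/scene.png

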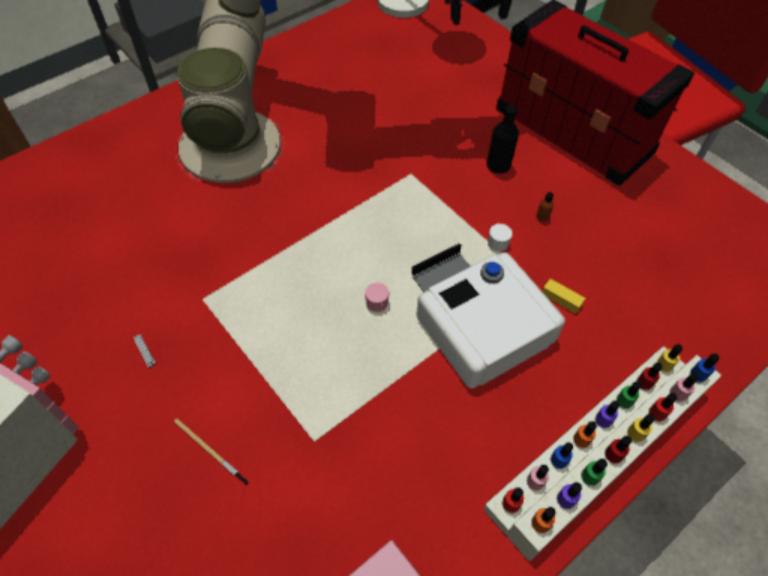

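The top view shows the blue button at about (304,236) and the black lip from (293,294) to (348,301). The white jar is at (251,279) and the pink jar at (390,301), and the lamp is yawed slightly. The scene view agrees. Next I measure positions.

```bash
python3 - <<'E'
from h import *
for n in("top","scene"):
    z=np.load(f"pics/{n}.npz");im,W=z["im"],z["W"]; hsv=cv2.cvtColor(im,cv2.COLOR_RGB2HSV)
    v,u=np.mgrid[:384,:512]
    near=(abs(W[...,0]-500)<250)&(abs(W[...,1]-120)<200)
    m=near&(hsv[...,0]>100)&(hsv[...,0]<125)&(hsv[...,1]>120)&(W[...,2]>60)
    P=W[m];print(n,"button",m.sum(),np.nanmedian(P,0).round(1),P.min(0).round(),P.max(0).round())
    m=near&(W[...,2]>72)&(W[...,2]<90)&(hsv[...,1]<60)
    m&=(im.min(2)>120)
    P=W[m];r=cv2.minAreaRect(P[:,:2].astype(np.float32));print(" roof",m.sum(),np.median(P[:,2]).round(1),r,cv2.boxPoints(r).round(1).tolist())
    # lip: dark
    m=near&(im.max(2)<70)&(W[...,2]>15)&(W[...,2]<60)&(W[...,0]<460)&(abs(W[...,1]-110)<100)
    P=W[m]; 
    if len(P): r=cv2.minAreaRect(P[:,:2].astype(np.float32));print(" lip",len(P),np.percentile(P[:,2],[5,50,95]).round(1),r,cv2.boxPoints(r).round(1).tolist())
    Q=P[P[:,2]>30]
    if len(Q)>5: r=cv2.minAreaRect(Q[:,:2].astype(np.float32));print(" liptop",len(Q),Q.mean(0).round(1),cv2.boxPoints(r).round(1).tolist())
    # jars + any objects above table
    for nm,lo,hi in(("obj",26,45),):
        k=((W[...,2]>lo)&(W[...,2]<hi)&near).astype(np.uint8)
        N,L,S,_=cv2.connectedComponentsWithStats(k)
        for i in range(1,N):
            if S[i,4]>25: p=W[L==i]; print("  ",nm,S[i,4],((p.min(0)+p.max(0))/2).round(1),np.ptp(p,0).round(1),im[L==i].mean(0).round())
E
```

```text
top button 62 [652.  158.3 102.8] [641. 147.  93.] [664. 171. 108.]
 roof 2772 80.8 ((687.2469482421875, 112.9886474609375), (198.48143005371094, 150.8263397216797), 81.94424438476562) [[598.7000122070312, 25.299999237060547], [748.0, 4.199999809265137], [775.7999877929688, 200.6999969482422], [626.5, 221.8000030517578]]
   obj 78 [728.  263.3  29.7] [40.5 32.3  7.3] [225. 214.  30.]
   obj 186 [574.9 269.7  36.6] [42.6 43.  15.8] [223. 221. 226.]
   obj 106 [538.2 135.3  34.8] [ 22.  108.1  16.2] [64. 65. 67.]
   obj 175 [531.7  -8.1  37.3] [41.9 41.8 15. ] [232. 203. 221.]
scene button 70 [655.6 156.4 100.3] [642. 145.  90.] [667. 177. 104.]
 roof 2713 78.4 ((688.1646118164062, 112.2888412475586), (197.28150939941406, 149.14764404296875), 82.21968078613281) [[600.9000244140625, 24.700000762939453], [748.7000122070312, 4.5], [775.4000244140625, 199.89999389648438], [627.5999755859375, 220.10000610351562]]
   obj 163 [576.6 269.2  33.7] [44.5 44.7 15.4] [183. 184. 182.]
   obj 129 [539.2 132.3  33.8] [ 24.5 107.5  15.6] [20. 21. 20.]
   obj 195 [534.   -9.4  33.9] [45.6 45.6 15.6] [184. 133. 143.]
   obj 128 [678.9  13.6  35.4] [138.6  20.9  18.5] [82. 82. 78.]
```

```bash
python3 - <<'E'
from h import *
a=np.radians(-7.9);lx=np.array([np.cos(a),np.sin(a)]);ly=np.array([-lx[1],lx[0]])
B=np.array([653.8,157.4])
for n in("top","scene"):
    z=np.load(f"pics/{n}.npz");im,W=z["im"],z["W"]
    q=W[...,:2]-B; s=q@lx; t=q@ly; Z=W[...,2]
    m=(Z>86)&(np.hypot(s,t)<40); print(n,"s",s[m].min(),s[m].max(),"t",t[m].min(),t[m].max())
    r=np.hypot(s,t)
    for lo,hi in((0,6),(6,11),(11,15),(15,19),(19,23)): 
        k=(r>=lo)&(r<hi)&(Z>60); print("  r",lo,hi,np.percentile(Z[k],[10,50,90]).round(1),k.sum())
    k=(s<-60)&(s>-160)&(abs(t+40)<48)&(Z>28)&(Z<45); print("  lip s",np.percentile(s[k],[2,25,50,75,98]).round(1),"t",t[k].min().round(1),t[k].max().round(1),"z",np.percentile(Z[k],[50,98]))
    k=(abs(t+40)<40)&(s>-95)&(s<-60)&(Z<30); print("  floor z",np.median(Z[k]))
    k=(abs(t+40)<80)&(s>-60)&(s<0)&(Z>76)&(Z<86); print("  front edge s",np.percentile(s[k],[0.5,2]))
E
```

```text
top s -27.496559212909176 19.04128384526024 t -33.20961462487957 20.460325918555558
  r 0 6 [101.5 103.5 105.8] 14
  r 6 11 [100.7 103.4 104.8] 35
  r 11 15 [ 91.6  94.3 103. ] 39
  r 15 19 [90.7 93.3 95.9] 49
  r 19 23 [79.2 85.7 93.9] 64
  lip s [-115.6 -113.9 -111.8 -109.9 -107.7] t -86.5 7.9 z [36.79381829 42.63521795]
  floor z 11.131008644562826
  front edge s [-35.68218719 -34.98459259]
scene s -19.225008012576215 22.06448805635353 t -21.29085375952868 19.9061959930785
  r 0 6 [ 99.4 100.6 102.1] 11
  r 6 11 [ 97.3 100.6 102.3] 33
  r 11 15 [ 88.9  94.2 100.4] 50
  r 15 19 [86.2 90.2 92.9] 44
  r 19 23 [78.  85.3 90.8] 72
  lip s [-115.4 -110.9 -107.9 -106.9 -104.6] t -87.7 7.7 z [34.15879231 40.65753368]
  floor z 8.86192100698213
  front edge s [-33.62788058 -32.70431257]
```

>>> servo_tool:
  increments:
    - {"wz":-6.17}
    - {"wz":-6.17}
    - {"wz":-6.16}
    - {"x":-3,"y":-1.8}
    - {"x":-3,"y":-1.8}
    - {"x":-3,"y":-1.8}
    - {"x":-3,"y":-1.8}
    - {"x":-3,"y":-1.8}
  claw: 0
  squeeze: 10

```text
invalid input at $.increments[0]: expected keys x, y, z, wx, wy, wz
```

>>> servo_tool:
  increments:
    - {"x":0,"y":0,"z":0,"wx":0,"wy":0,"wz":-6.17}
    - {"x":0,"y":0,"z":0,"wx":0,"wy":0,"wz":-6.17}
    - {"x":0,"y":0,"z":0,"wx":0,"wy":0,"wz":-6.16}
    - {"x":-3,"y":-1.8,"z":0,"wx":0,"wy":0,"wz":0}
    - {"x":-3,"y":-1.8,"z":0,"wx":0,"wy":0,"wz":0}
    - {"x":-3,"y":-1.8,"z":0,"wx":0,"wy":0,"wz":0}
    - {"x":-3,"y":-1.8,"z":0,"wx":0,"wy":0,"wz":0}
    - {"x":-3,"y":-1.8,"z":0,"wx":0,"wy":0,"wz":0}
  claw: 0
  squeeze: 10

```text
clock: 0.77
ee_pos: [382.1, 381.2, 246.5]
ee_rot: [0.069, 0.998, -0.0, -0.0]
wrist_force: [-0.9, 0.2, 0.2]
opening: 0.418
```

>>> servo_tool:
  increments:
    - {"x":-3,"y":-1.8,"z":0,"wx":0,"wy":0,"wz":0}
    - {"x":-3,"y":-1.8,"z":0,"wx":0,"wy":0,"wz":0}
    - {"x":-3,"y":-1.8,"z":0,"wx":0,"wy":0,"wz":0}
    - {"x":-3,"y":-1.8,"z":0,"wx":0,"wy":0,"wz":0}
    - {"x":-3,"y":-1.8,"z":0,"wx":0,"wy":0,"wz":0}
    - {"x":-3,"y":-1.8,"z":0,"wx":0,"wy":0,"wz":0}
    - {"x":-3,"y":-1.8,"z":0,"wx":0,"wy":0,"wz":0}
    - {"x":0,"y":0,"z":0,"wx":0,"wy":0,"wz":0}

```text
clock: 1.43
ee_pos: [575.4, 224.5, 245.4]
ee_rot: [0.072, 0.997, -0.001, -0.0]
wrist_force: [-0.0, 0.1, -0.1]
opening: 0.006
```

```bash
cat >> h.py <<'E'
def rel(p):  # displacement from TCP in tool axes, cm
    from scipy.spatial.transform import Rotation as R
    s=env.state(); r=R.from_quat(s["ee_rot"])
    print("tcp",s["ee_pos"].round(1),"F",s["wrist_force"].round(1),"t",round(s["clock"],2),"open",round(s["opening"],3),"axes",r.as_matrix().round(3).tolist())
    print("delta cm",(r.inv().apply(np.array(p)-s["ee_pos"])/10).round(2))
E
python3 -c "
from h import *
rel([653.8,157.4,118])"
```

```text
tcp [575.4 224.5 245.4] F [-0.   0.1 -0.1] t 1.43 open 0.006 axes [[-0.99, 0.143, -0.0], [0.143, 0.99, -0.001], [0.0, -0.001, -1.0]]
delta cm [-8.72 -5.5  12.74]
```

>>> servo_tool:
  increments:
    - {"x":-2.9,"y":-1.8,"z":0,"wx":0,"wy":0,"wz":0}
    - {"x":-2.9,"y":-1.8,"z":0,"wx":0,"wy":0,"wz":0}
    - {"x":-2.9,"y":-1.9,"z":0,"wx":0,"wy":0,"wz":0}
    - {"x":0,"y":0,"z":3,"wx":0,"wy":0,"wz":0}
    - {"x":0,"y":0,"z":3,"wx":0,"wy":0,"wz":0}
    - {"x":0,"y":0,"z":3,"wx":0,"wy":0,"wz":0}
    - {"x":0,"y":0,"z":2.5,"wx":0,"wy":0,"wz":0}
    - {"x":0,"y":0,"z":0,"wx":0,"wy":0,"wz":0}

```text
clock: 2.1
ee_pos: [647.6, 162.3, 126.1]
ee_rot: [0.069, 0.998, -0.001, -0.005]
wrist_force: [-0.1, -0.1, -1.2]
opening: 0.007
```

```bash
python3 -c "
from h import *
rel([653.8,157.4,118])
im,d=env.grab_frame('scene')
cv2.imwrite('pics/b.png',cv2.resize(im[100:292,200:456],(768,576),interpolation=cv2.INTER_CUBIC)[:,:,::-1])"
```

```text
tcp [647.6 162.3 126.1] F [-0.1 -0.1 -1.2] t 2.1 open 0.007 axes [[-0.99, 0.138, -0.01], [0.138, 0.99, -0.001], [0.01, -0.002, -1.0]]
delta cm [-0.69 -0.4   0.8 ]
```

View pics/b.png

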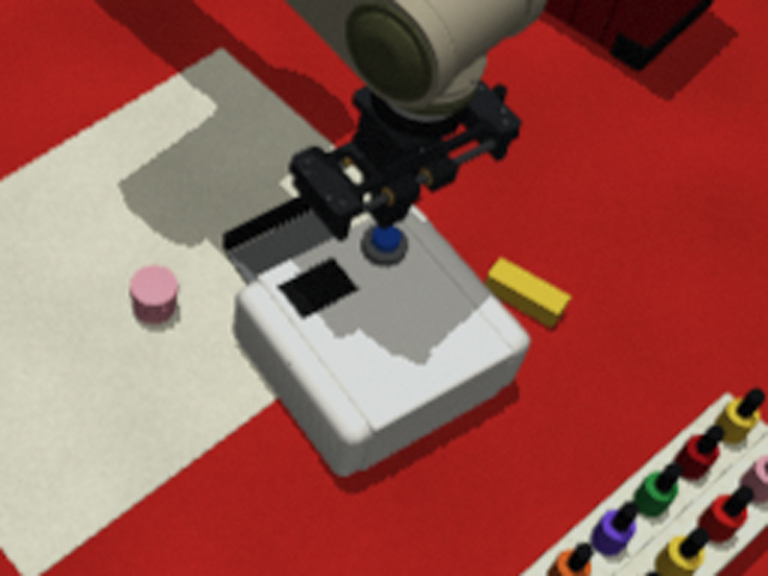

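The closed fingertips are just above and slightly in front of the blue button, which is at about (386,238). I'll correct the offset, then press.

>>> servo_tool:
  increments:
    - {"x":-0.4,"y":-0.2,"z":0,"wx":0,"wy":0,"wz":0}
    - {"x":0,"y":0,"z":0,"wx":0,"wy":0,"wz":0}
    - {"x":0,"y":0,"z":0,"wx":0,"wy":0,"wz":0}
    - {"x":0,"y":0,"z":0,"wx":0,"wy":0,"wz":0}
    - {"x":0,"y":0,"z":0,"wx":0,"wy":0,"wz":0}
    - {"x":0,"y":0,"z":0,"wx":0,"wy":0,"wz":0}
    - {"x":0,"y":0,"z":0,"wx":0,"wy":0,"wz":0}
    - {"x":0,"y":0,"z":0,"wx":0,"wy":0,"wz":0}

```text
clock: 2.82
ee_pos: [653.9, 159.6, 131.9]
ee_rot: [0.069, 0.998, 0.0, 0.0]
wrist_force: [0.5, -0.7, 0.2]
opening: 0.002
```

```bash
python3 -c "
from h import *
rel([653.8,157.4,110])"
```

```text
tcp [653.9 159.6 131.9] F [ 0.5 -0.7  0.2] t 2.82 open 0.002 axes [[-0.99, 0.138, 0.0], [0.138, 0.99, -0.0], [-0.0, 0.0, -1.0]]
delta cm [-0.02 -0.22  2.19]
```

>>> servo_tool:
  increments:
    - {"x":0,"y":-0.2,"z":0.6,"wx":0,"wy":0,"wz":0}
    - {"x":0,"y":0,"z":0.6,"wx":0,"wy":0,"wz":0}
    - {"x":0,"y":0,"z":0.4,"wx":0,"wy":0,"wz":0}
    - {"x":0,"y":0,"z":0.3,"wx":0,"wy":0,"wz":0}
    - {"x":0,"y":0,"z":0.2,"wx":0,"wy":0,"wz":0}
    - {"x":0,"y":0,"z":0.1,"wx":0,"wy":0,"wz":0}
    - {"x":0,"y":0,"z":0,"wx":0,"wy":0,"wz":0}
    - {"x":0,"y":0,"z":0,"wx":0,"wy":0,"wz":0}

```text
clock: 3.48
ee_pos: [653.7, 157.6, 110.0]
ee_rot: [0.069, 0.998, 0.0, 0.0]
wrist_force: [-1.8, 0.4, 1.5]
opening: 0.009
```

>>> servo_tool:
  increments:
    - {"x":0,"y":0,"z":0.1,"wx":0,"wy":0,"wz":0}
    - {"x":0,"y":0,"z":0.1,"wx":0,"wy":0,"wz":0}
    - {"x":0,"y":0,"z":0.1,"wx":0,"wy":0,"wz":0}
    - {"x":0,"y":0,"z":0.1,"wx":0,"wy":0,"wz":0}
    - {"x":0,"y":0,"z":0,"wx":0,"wy":0,"wz":0}
    - {"x":0,"y":0,"z":0,"wx":0,"wy":0,"wz":0}
    - {"x":0,"y":0,"z":0,"wx":0,"wy":0,"wz":0}
    - {"x":0,"y":0,"z":0,"wx":0,"wy":0,"wz":0}

```text
clock: 4.15
ee_pos: [653.8, 157.6, 105.9]
ee_rot: [0.069, 0.998, 0.0, 0.0]
wrist_force: [0.0, -0.0, 2.9]
opening: 0.001
```

>>> servo_tool:
  increments:
    - {"x":0,"y":0,"z":0.1,"wx":0,"wy":0,"wz":0}
    - {"x":0,"y":0,"z":0.1,"wx":0,"wy":0,"wz":0}
    - {"x":0,"y":0,"z":0,"wx":0,"wy":0,"wz":0}
    - {"x":0,"y":0,"z":0,"wx":0,"wy":0,"wz":0}
    - {"x":0,"y":0,"z":0,"wx":0,"wy":0,"wz":0}
    - {"x":0,"y":0,"z":0,"wx":0,"wy":0,"wz":0}
    - {"x":0,"y":0,"z":0,"wx":0,"wy":0,"wz":0}
    - {"x":0,"y":0,"z":0,"wx":0,"wy":0,"wz":0}

```text
clock: 4.82
ee_pos: [653.8, 157.6, 104.4]
ee_rot: [0.069, 0.998, 0.0, 0.001]
wrist_force: [-1.5, -0.5, 7.2]
opening: 0.007
```

>>> servo_tool:
  increments:
    - {"x":0,"y":0,"z":0.1,"wx":0,"wy":0,"wz":0}
    - {"x":0,"y":0,"z":0,"wx":0,"wy":0,"wz":0}
    - {"x":0,"y":0,"z":0,"wx":0,"wy":0,"wz":0}
    - {"x":0,"y":0,"z":0,"wx":0,"wy":0,"wz":0}
    - {"x":0,"y":0,"z":0,"wx":0,"wy":0,"wz":0}
    - {"x":0,"y":0,"z":0,"wx":0,"wy":0,"wz":0}
    - {"x":0,"y":0,"z":0,"wx":0,"wy":0,"wz":0}
    - {"x":0,"y":0,"z":0,"wx":0,"wy":0,"wz":0}

```text
clock: 5.48
ee_pos: [653.8, 157.6, 104.3]
ee_rot: [0.069, 0.998, 0.0, 0.001]
wrist_force: [-4.3, -0.3, 12.0]
opening: 0.005
```

>>> servo_tool:
  increments:
    - {"x":0,"y":0,"z":-1,"wx":0,"wy":0,"wz":0}
    - {"x":0,"y":0,"z":-2,"wx":0,"wy":0,"wz":0}
    - {"x":0,"y":0,"z":-2,"wx":0,"wy":0,"wz":0}
    - {"x":2.2,"y":-1,"z":0,"wx":0,"wy":0,"wz":0}
    - {"x":2.2,"y":-1,"z":0,"wx":0,"wy":0,"wz":0}
    - {"x":2.2,"y":-1,"z":0,"wx":0,"wy":0,"wz":0}
    - {"x":2.2,"y":-1,"z":0,"wx":0,"wy":0,"wz":0}
    - {"x":0,"y":0,"z":0,"wx":0,"wy":0,"wz":0}

```text
clock: 6.15
ee_pos: [557.4, 129.6, 152.7]
ee_rot: [0.069, 0.998, -0.0, -0.002]
wrist_force: [0.3, 0.9, 0.3]
opening: 0.002
```

```bash
python3 - <<'E'
from h import *
im,d,W,c=cloud('scene')
a=np.radians(-7.9);lx=np.array([np.cos(a),np.sin(a)]);ly=np.array([-lx[1],lx[0]])
q=W[...,:2]-[653.8,157.4]; s=q@lx; t=q@ly; Z=W[...,2]
hsv=cv2.cvtColor(im,cv2.COLOR_RGB2HSV)
k=(np.hypot(s,t)<11)&(hsv[...,1]>120)&(hsv[...,0]>100)&(hsv[...,0]<125);print("button z",np.median(Z[k]),k.sum())
w,_=env.grab_frame('wrist')
rel([653.8-88*lx[0]-40*ly[0],157.4-88*lx[1]-40*ly[1],28])
o=np.hstack([cv2.resize(im[100:292,200:456],(400,300)),cv2.resize(w,(400,300))])
cv2.imwrite('pics/c.png',o[:,:,::-1])
E
```

```text
button z 99.82655685134733 50
tcp [561.  130.1 153. ] F [0.6 0.4 0.9] t 6.25 open 0.005 axes [[-0.99, 0.139, 0.0], [0.139, 0.99, 0.0], [-0.0, 0.0, -1.0]]
delta cm [-0.02 -0.02 12.5 ]
```

View pics/c.png

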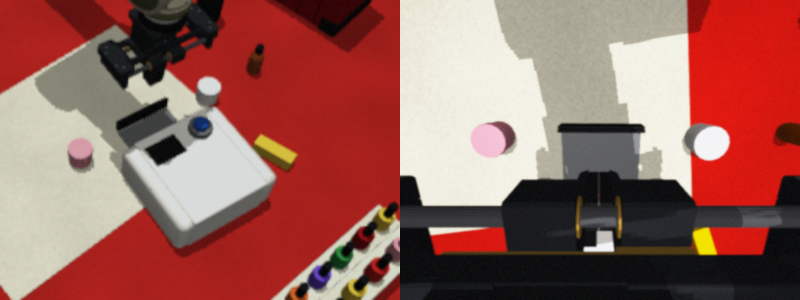

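The button is back up. In the wrist view the lip is straight ahead and centred, spanning x 558 to 643. Descending behind it.

>>> servo_tool:
  increments:
    - {"x":0,"y":0,"z":2.5,"wx":0,"wy":0,"wz":0}
    - {"x":0,"y":0,"z":2.5,"wx":0,"wy":0,"wz":0}
    - {"x":0,"y":0,"z":2,"wx":0,"wy":0,"wz":0}
    - {"x":0,"y":0,"z":1.5,"wx":0,"wy":0,"wz":0}
    - {"x":0,"y":0,"z":0.8,"wx":0,"wy":0,"wz":0}
    - {"x":0,"y":0,"z":0.4,"wx":0,"wy":0,"wz":0}
    - {"x":0,"y":0,"z":0,"wx":0,"wy":0,"wz":0}
    - {"x":0,"y":0,"z":0,"wx":0,"wy":0,"wz":0}

```text
clock: 6.92
ee_pos: [561.7, 130.2, 56.3]
ee_rot: [0.069, 0.998, 0.0, 0.001]
wrist_force: [0.2, 0.6, -0.3]
opening: 0.002
```

>>> servo_tool:
  increments:
    - {"x":0,"y":0,"z":0.8,"wx":0,"wy":0,"wz":0}
    - {"x":0,"y":0,"z":0.8,"wx":0,"wy":0,"wz":0}
    - {"x":0,"y":0,"z":0.7,"wx":0,"wy":0,"wz":0}
    - {"x":0,"y":0,"z":0.5,"wx":0,"wy":0,"wz":0}
    - {"x":0,"y":0,"z":0,"wx":0,"wy":0,"wz":0}
    - {"x":0,"y":0,"z":0,"wx":0,"wy":0,"wz":0}
    - {"x":0,"y":0,"z":0,"wx":0,"wy":0,"wz":0}
    - {"x":0,"y":0,"z":0,"wx":0,"wy":0,"wz":0}

```text
clock: 7.58
ee_pos: [561.1, 130.1, 28.0]
ee_rot: [0.069, 0.998, 0.0, 0.0]
wrist_force: [-0.3, 0.2, 1.2]
opening: 0.005
```

```bash
python3 - <<'E'
from h import *
im,_=env.grab_frame('scene'); w,_=env.grab_frame('wrist')
rel([561,130,28])
cv2.imwrite('pics/d.png',np.hstack([cv2.resize(im[120:240,240:400],(400,300)),cv2.resize(w,(400,300))])[:,:,::-1])
E
```

```text
tcp [561.1 130.1  28. ] F [-0.3  0.3  0.3] t 7.68 open 0.005 axes [[-0.99, 0.138, 0.001], [0.138, 0.99, 0.0], [-0.001, 0.0, -1.0]]
delta cm [ 0.01 -0.01  0.  ]
```

View pics/d.png

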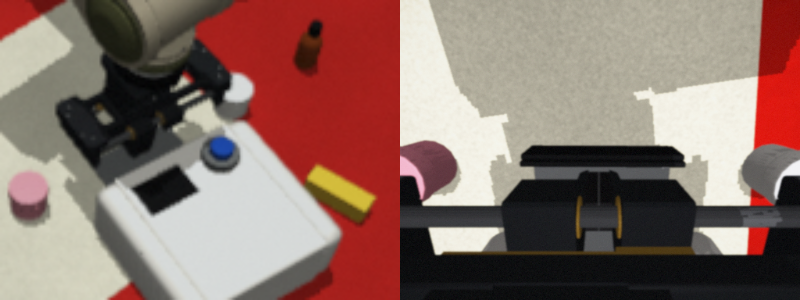

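The fingertips stand behind the lip on bare tray and nothing is touching. Now I draw slowly.

>>> servo_tool:
  increments:
    - {"x":0.2,"y":0,"z":0,"wx":0,"wy":0,"wz":0}
    - {"x":0.2,"y":0,"z":0,"wx":0,"wy":0,"wz":0}
    - {"x":0.2,"y":0,"z":0,"wx":0,"wy":0,"wz":0}
    - {"x":0.2,"y":0,"z":0,"wx":0,"wy":0,"wz":0}
    - {"x":0.2,"y":0,"z":0,"wx":0,"wy":0,"wz":0}
    - {"x":0.2,"y":0,"z":0,"wx":0,"wy":0,"wz":0}
    - {"x":0.2,"y":0,"z":0,"wx":0,"wy":0,"wz":0}
    - {"x":0.2,"y":0,"z":0,"wx":0,"wy":0,"wz":0}

```text
clock: 8.35
ee_pos: [545.1, 132.4, 27.8]
ee_rot: [0.069, 0.998, 0.0, 0.0]
wrist_force: [2.0, 0.2, -0.9]
opening: 0.004
```

>>> servo_tool:
  increments:
    - {"x":0.3,"y":0,"z":0,"wx":0,"wy":0,"wz":0}
    - {"x":0.3,"y":0,"z":0,"wx":0,"wy":0,"wz":0}
    - {"x":0.3,"y":0,"z":0,"wx":0,"wy":0,"wz":0}
    - {"x":0.3,"y":0,"z":0,"wx":0,"wy":0,"wz":0}
    - {"x":0.3,"y":0,"z":0,"wx":0,"wy":0,"wz":0}
    - {"x":0.3,"y":0,"z":0,"wx":0,"wy":0,"wz":0}
    - {"x":0.3,"y":0,"z":0,"wx":0,"wy":0,"wz":0}
    - {"x":0.3,"y":0,"z":0,"wx":0,"wy":0,"wz":0}

```text
clock: 9.02
ee_pos: [521.0, 135.8, 27.8]
ee_rot: [0.069, 0.998, 0.0, 0.0]
wrist_force: [2.3, 0.7, -0.4]
opening: 0.004
```

>>> servo_tool:
  increments:
    - {"x":0.3,"y":0,"z":0,"wx":0,"wy":0,"wz":0}
    - {"x":0.3,"y":0,"z":0,"wx":0,"wy":0,"wz":0}
    - {"x":0.3,"y":0,"z":0,"wx":0,"wy":0,"wz":0}
    - {"x":0.3,"y":0,"z":0,"wx":0,"wy":0,"wz":0}
    - {"x":0.3,"y":0,"z":0,"wx":0,"wy":0,"wz":0}
    - {"x":0.3,"y":0,"z":0,"wx":0,"wy":0,"wz":0}
    - {"x":0.3,"y":0,"z":0,"wx":0,"wy":0,"wz":0}
    - {"x":0.3,"y":0,"z":0,"wx":0,"wy":0,"wz":0}

```text
clock: 9.68
ee_pos: [497.3, 139.0, 27.8]
ee_rot: [0.069, 0.998, -0.0, 0.0]
wrist_force: [3.3, 2.0, 0.3]
opening: 0.005
```

>>> servo_tool:
  increments:
    - {"x":0.3,"y":0,"z":0,"wx":0,"wy":0,"wz":0}
    - {"x":0.3,"y":0,"z":0,"wx":0,"wy":0,"wz":0}
    - {"x":0.3,"y":0,"z":0,"wx":0,"wy":0,"wz":0}
    - {"x":0.3,"y":0,"z":0,"wx":0,"wy":0,"wz":0}
    - {"x":0.3,"y":0,"z":0,"wx":0,"wy":0,"wz":0}
    - {"x":0.3,"y":0,"z":0,"wx":0,"wy":0,"wz":0}
    - {"x":0.3,"y":0,"z":0,"wx":0,"wy":0,"wz":0}
    - {"x":0.3,"y":0,"z":0,"wx":0,"wy":0,"wz":0}

```text
clock: 10.35
ee_pos: [473.5, 142.4, 27.7]
ee_rot: [0.069, 0.998, 0.0, 0.0]
wrist_force: [2.2, 1.0, 0.1]
opening: 0.006
```

>>> servo_tool:
  increments:
    - {"x":0.25,"y":0,"z":0,"wx":0,"wy":0,"wz":0}
    - {"x":0.2,"y":0,"z":0,"wx":0,"wy":0,"wz":0}
    - {"x":0.2,"y":0,"z":0,"wx":0,"wy":0,"wz":0}
    - {"x":0.2,"y":0,"z":0,"wx":0,"wy":0,"wz":0}
    - {"x":0.2,"y":0,"z":0,"wx":0,"wy":0,"wz":0}
    - {"x":0.15,"y":0,"z":0,"wx":0,"wy":0,"wz":0}
    - {"x":0.1,"y":0,"z":0,"wx":0,"wy":0,"wz":0}
    - {"x":0.1,"y":0,"z":0,"wx":0,"wy":0,"wz":0}

```text
clock: 11.02
ee_pos: [459.8, 144.3, 27.7]
ee_rot: [0.069, 0.998, -0.0, 0.0]
wrist_force: [2.4, 1.8, 0.7]
opening: 0.005
```

>>> servo_tool:
  increments:
    - {"x":0.1,"y":0,"z":0,"wx":0,"wy":0,"wz":0}
    - {"x":0.1,"y":0,"z":0,"wx":0,"wy":0,"wz":0}
    - {"x":0.1,"y":0,"z":0,"wx":0,"wy":0,"wz":0}
    - {"x":0.1,"y":0,"z":0,"wx":0,"wy":0,"wz":0}
    - {"x":0.1,"y":0,"z":0,"wx":0,"wy":0,"wz":0}
    - {"x":0,"y":0,"z":0,"wx":0,"wy":0,"wz":0}
    - {"x":0,"y":0,"z":0,"wx":0,"wy":0,"wz":0}
    - {"x":0,"y":0,"z":0,"wx":0,"wy":0,"wz":0}

```text
clock: 11.68
ee_pos: [454.7, 144.9, 27.7]
ee_rot: [0.069, 0.998, -0.0, -0.0]
wrist_force: [-0.1, -0.7, 0.6]
opening: 0.003
```

>>> servo_tool:
  increments:
    - {"x":0.1,"y":0,"z":0,"wx":0,"wy":0,"wz":0}
    - {"x":0.1,"y":0,"z":0,"wx":0,"wy":0,"wz":0}
    - {"x":0.1,"y":0,"z":0,"wx":0,"wy":0,"wz":0}
    - {"x":0.1,"y":0,"z":0,"wx":0,"wy":0,"wz":0}
    - {"x":0,"y":0,"z":0,"wx":0,"wy":0,"wz":0}
    - {"x":0,"y":0,"z":0,"wx":0,"wy":0,"wz":0}
    - {"x":0,"y":0,"z":0,"wx":0,"wy":0,"wz":0}
    - {"x":0,"y":0,"z":0,"wx":0,"wy":0,"wz":0}

```text
clock: 12.35
ee_pos: [454.5, 145.0, 28.0]
ee_rot: [0.07, 0.998, 0.0, 0.004]
wrist_force: [13.9, -3.3, -11.0]
opening: 0.004
```

It's at the end stop: force 14 N and no further travel. Backing off, then up.

>>> servo_tool:
  increments:
    - {"x":-0.4,"y":0,"z":0,"wx":0,"wy":0,"wz":0}
    - {"x":-0.4,"y":0,"z":0,"wx":0,"wy":0,"wz":0}
    - {"x":-0.4,"y":0,"z":0,"wx":0,"wy":0,"wz":0}
    - {"x":0,"y":0,"z":0,"wx":0,"wy":0,"wz":0}
    - {"x":0,"y":0,"z":-0.5,"wx":0,"wy":0,"wz":0}
    - {"x":0,"y":0,"z":-1,"wx":0,"wy":0,"wz":0}
    - {"x":0,"y":0,"z":-2,"wx":0,"wy":0,"wz":0}
    - {"x":0,"y":0,"z":-2.5,"wx":0,"wy":0,"wz":0}

```text
clock: 13.02
ee_pos: [461.7, 143.8, 87.8]
ee_rot: [0.069, 0.998, -0.0, -0.002]
wrist_force: [0.1, 0.3, -0.5]
opening: 0.006
```

>>> servo_tool:
  increments:
    - {"x":0,"y":0,"z":-3,"wx":0,"wy":0,"wz":0}
    - {"x":0,"y":0,"z":-3,"wx":0,"wy":0,"wz":0}
    - {"x":0,"y":0,"z":-3,"wx":0,"wy":0,"wz":0}
    - {"x":0,"y":0,"z":-3,"wx":0,"wy":0,"wz":0}
    - {"x":2,"y":0,"z":-1,"wx":0,"wy":0,"wz":0}
    - {"x":2,"y":0,"z":0,"wx":0,"wy":0,"wz":0}
    - {"x":0,"y":0,"z":0,"wx":0,"wy":0,"wz":0}
    - {"x":0,"y":0,"z":0,"wx":0,"wy":0,"wz":0}

```text
clock: 13.68
ee_pos: [422.6, 149.5, 218.2]
ee_rot: [0.069, 0.998, 0.0, 0.0]
wrist_force: [0.7, -0.2, -0.6]
opening: 0.007
```

```bash
python3 - <<'E'
from h import *
im,d,W,c=cloud('scene')
a=np.radians(-7.9);lx=np.array([np.cos(a),np.sin(a)]);ly=np.array([-lx[1],lx[0]])
q=W[...,:2]-[653.8,157.4]; s=q@lx; t=q@ly; Z=W[...,2]
k=(np.hypot(s,t)<9);print("button z",np.nanmedian(Z[k]))
k=(s<-60)&(s>-260)&(abs(t+40)<48)&(Z>28)&(Z<45)&(im.max(2)<70); print("lip s",np.percentile(s[k],[2,50,98]).round(1),k.sum())
hsv=cv2.cvtColor(im,cv2.COLOR_RGB2HSV)
k=(s<-36)&(s>-200)&(abs(t+40)<48)&(Z>15)&(Z<45)&(hsv[...,1]>60)&(im.max(2)>70)
if k.sum(): print("practice",k.sum(),s[k].min(),s[k].max(),t[k].mean()+40,Z[k].max())
rel([0,0,0])
W_=np.load('pics/scene.npz')['W']
for n,p in(("white",(576,269)),("pink",(533,-9))):
  for X in(W_,W):
    m=(X[...,2]>26)&(X[...,2]<45)&(np.hypot(X[...,0]-p[0],X[...,1]-p[1])<45)&(np.abs((X[...,:2]-[653.8,157.4])@ly+40)>62); P=X[m]; print(n,((P.min(0)+P.max(0))/2).round(1))
cv2.imwrite('pics/e.png',cv2.resize(im[80:272,180:436],(768,576),interpolation=cv2.INTER_CUBIC)[:,:,::-1])
E
```

```text
button z 100.45040067027338
lip s [-213.7 -206.5 -203.8] 87
practice 64 -98.54298157618344 -56.01858305453394 -3.682914000701686 40.943699344356105
tcp [423.3 149.4 217.9] F [0.4 0.8 0.1] t 13.73 open 0.004 axes [[-0.99, 0.138, 0.0], [0.138, 0.99, -0.0], [-0.0, -0.0, -1.0]]
delta cm [ 39.86 -20.65  21.78]
white [576.6 269.2  33.7]
white [577.3 269.3  34.5]
pink [534.   -9.4  33.9]
pink [534.2  -9.2  35.1]
```

View pics/e.png

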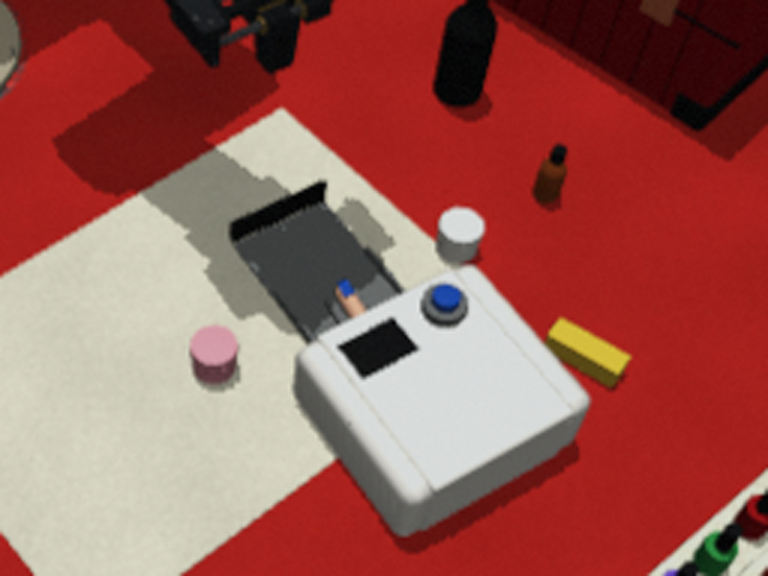

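The tray is out, with the lip at (235–325, 185–235). The practice finger lies upright on it at (350,300), the jars haven't moved, the button is up and the arm is clear. Handing in.

```bash
python3 -c "
from h import *
print(env.close_job())"
```

```text
the job is handed in; nothing more can be done
None
```

I switched the lamp off and drew the tray out to its end stop, then handed the job in at about 14 s of the 43 s allowed. No verdict was reported.

- **Button:** I pressed it with the closed fingertips until it bottomed out. The force rose from 3 N to 12 N and the tips stopped moving. Afterwards its top measured 100.5 mm, against 100.6 mm before the press, so it came back up.
- **Tray:** I hooked the closed fingertips behind the lip, touching only its inner face, and drew it straight out against about 2–3 N. At the end the force jumped to about 14 N with no further travel. In the images the lip had moved about 98.5 mm.
- **Practice finger:** The last picture shows it upright on the tray. Its nail end is about 105 mm behind the lip, which puts its centre near 134 mm by the given size, and it is about 4 mm off the tray's centre line.
- **Bystanders:** Both jars measured within 1 mm of where they started. The other bystanders I checked less closely: the buffer, lotion and polish looked undisturbed in the last picture. The brush and clipper were out of its frame, and the arm never went near them.
- **Arm:** It finished about 200 mm above the table, touching nothing.

No check failed. The one small disagreement was in the first measurements, where the two cameras differed by 2–4 mm on position and height.

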